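# Lock down the print frame with the T-key

### The arm

A 7-joint arm with a two-finger parallel gripper is mounted at the origin on the work surface. World frame = base frame: x ahead of the robot, y to its left, z up, the work surface at z = 0. Lengths are in m, angles in rad, forces in N, time in s.
With the tool pointing down it reaches from about 0.35 to 0.9 m from the base axis. Payload 19.9 kg.
Tool frame: the origin (TCP) lies between the finger pads; the fingertips stand 19 mm ahead of it and the grasp point (between the pads) is the TCP; z points along the fingers, y is the line along which they close (so a half turn about z gives the same grasp; the last joint's range is limited). The gripper opens to 94 mm and grips with 3 to 60 N. Pads are 16 mm wide; open, the fingers measure 119 mm over their backs; the gripper's body (75 mm by 177 mm) begins 78 mm behind the grasp point.
Start: joints at [-1.171, 0.417, -0.01, 1.614, 0.005, 1.111, -0.053], TCP at [0.267, 0.565, 0.224] pointing down, gripper open.
Joint ranges: [-2.81, 2.81], [-0.39, 2.02], [-1.27, 1.25], [0.06, 2.57], [-1.19, 4.33], [0.19, 2], [-2.82, 2.82]. Speed limits (rad/s): [1.89, 1.89, 2.39, 2.39, 3.01, 3.01, 3.01].

### API

Orientations are given as a 3x3 rotation matrix whose columns are the frame's x, y, z axes.
In Python, from rig import robot gives the robot as it stands. Calls block until the motion is done:
- robot.move_ptp(position, orientation): joint-space move of the TCP to a pose.
- robot.move_linear(position, velocity=0.15, frame=None, threshold=None): straight line of the TCP; frame=None keeps the orientation; velocity is the mean speed in m/s. With threshold (N) it stops when the force on the tool has changed by that much, and returns True; else False.
- robot.goto_joints(angles): joint-space move.
- robot.gripper_to(opening): finger opening in m; the grip force is fixed at half the most; returns when the fingers have stopped.
- robot.pause(seconds).
- robot.ik(position, orientation): joint angles nearest the present ones, or None.
- robot.get_state(): the state.
- robot.grab_frame(name): name is "side" or "top" or "wrist"; returns the picture (480x640x3 uint8, red, green, blue); there is no depth.
- robot.camera_info(name): a dict with "fx", "fy", "cx", "cy" (pixels), "dist" ([k1, k2, p1, p2, k3] as OpenCV has them; the pictures are not rectified), "rvec" (rotation vector, rad) and "tvec" (3), from world to camera coordinates, as OpenCV has them. Camera axes: x right, y down, z forward; pixel columns grow to the right and rows downward; lengths in m; the calibration is good to about 2 mm. A picture is of the moment at which its call begins: read the wrist's pose just before it. camera_info takes no time and is no camera call; for the wrist camera it gives the pose at the moment of the call.
A pose or a line that the arm cannot do raises robot.PlanningError and nothing moves.
- robot.sign_off(): hands the job in; it is judged then, once.
The state is a dict: "time": time; "qpos": joint angles; "joint_vel": joint speeds; "effort": joint torques, N m; "ee_pos": TCP position; "tool_rot": TCP orientation; "force": force on the tool from outside, world axes, zero at the start; "moment": the same for the moment, N m; "opening": finger opening in m; "grasp_force": force on a finger pad.
Only numpy, scipy, OpenCV 4.12 (cv2) and the standard library are available. Lean on these libraries where they do the work, as an engineer would, in place of code of your own. Each camera call takes 0.05 s, during which the arm holds its last target. There are 200 camera calls.

### The job

Lock the print frame down: set the red-handled T-key upright and fully home in the recessed clamp bolt, then turn the bolt clockwise with the key to its stop, so that the orange clamp finger lies straight across the frame's rim. Then put the key away, tip down, in the blue tool pot. Turn the bolt only with the key, not by pushing the finger, and leave the thread spool, tin and jar where they are.

Things in the scene. Friction and masses are not known exactly. Their poses are not given: they have to be found in the camera images.
- key: T-handle key, 160 g: square steel shaft 12 x 12 mm (last 4 mm narrowed to 9), red cross bar 112 mm from the tip. Origin at the tip, z along the shaft to the bar, y along the bar. At the start it lies loose in the cradle, shaft sloping down 22 degrees roughly towards the robot, bar level, x axis steeply down. A firm grip (40 N) holds its angle.
- key_bar (a point): Centre of the key's red bar, axes as key; 64 mm above the table at the start. Bar 110 mm long, octagonal, 16 mm across flats; the flats face x, z and halfway between, so grip it along z or at 45 degrees to z. The shaft leaves from its middle: a slanting grip goes best 30 mm to one side of the middle, clear of shaft and cradle.
- bolt_socket (a point): Centre of the floor of the clamp bolt's square socket, 38 mm above the table. Z up along the bolt's axis, x along the orange finger, which turns with the bolt. Socket 14 mm wide, 14 mm deep, 2 mm lead-in, sides along x and y: the upright key fits with its x axis along +-x or +-y, about 10 degrees of play. Fully home, the key's tip is at this point and its bar 150 mm above the table.
- bolt (a joint): Turn of the clamp bolt in rad: grows clockwise seen from above. 0 = finger swung clear, starts between 0 and 0.4; 2.09 = stop, finger straight across the frame's rim. It stays where it is left; turning takes about 0.12 N m.
- jig: Fixed plywood board (255 x 210 x 8 mm) with aluminium print frame (top 28 mm high) and green bracket (48 x 48 mm, top 80 mm high). A round well, 19 mm wide with 5 mm lead-in, runs down through the bracket to the bolt's head, 52 mm high. Origin on the bolt's axis at table height, x towards the frame; board from -40 to 215 mm in x, +-105 mm in y.
- cradle: Fixed wooden cradle: base 120 x 70 x 6 mm, sloping trough 23 mm wide that holds the key's shaft. Origin at table height under the key's bar; x level, from the key's tip to its bar. Base from -105 to 15 mm in x. The bar overhangs the trough's upper end, free all round except there at its middle; the key lifts straight out.
- pot: Fixed blue ceramic tool pot, open, outer diameter 90 mm at the rim, 80 mm high, wall 4 mm, inner floor about 5 mm up, tapering slightly. Origin under its centre. The key stands in it leaning, its bar above the rim.
- spool: Yellow thread spool, 44 mm wide, 58 mm high, origin under its centre. Bystander.
- tin: Flat blue round tin, 68 mm wide, 36 mm high, origin under its centre. Bystander.
- jar: Orange jar, 60 mm wide, 85 mm high, origin under its centre. Bystander.
Mind the look-alikes: they are no part of the job. Of the things that look like the key, the larger one is meant.

How it is judged:
By the outcome, as a careful person would: the job done as asked, in the order asked, and still so for the second after the job is handed in, with the robot touching nothing.
It also fails if it takes over 64 s, if anything falls off the work surface, if the arm or the gripper's body presses on something with over 40 N, if the wrist force passes 120 N, or if a joint passes its speed limit or range.

## Working session

There is one attempt and no reset: what is moved stays moved. The work goes in short steps, each a Python script; the robot and the scene stay as the last script left them, time stands still between calls to the robot, and variables do not carry over. Pictures are saved under pics/ and viewed, at most 10 in all, crops included, and the job is handed in when it is done.

```bash
mkdir -p pics; ls; cat > h.py <<'E'
import numpy as np, cv2
from rig import robot
def cam(n):
    c=robot.camera_info(n); K=np.array([[c['fx'],0,c['cx']],[0,c['fy'],c['cy']],[0,0,1.]])
    R=cv2.Rodrigues(np.array(c['rvec'],float))[0]; return K,np.array(c['dist'],float),R,np.array(c['tvec'],float).ravel()
def ray(n,uv,c=None):
    K,d,R,t=c or cam(n)
    p=cv2.undistortPoints(np.array(uv,float).reshape(-1,1,2),K,d).reshape(-1,2)
    v=np.c_[p,np.ones(len(p))]@R; return -R.T@t, v/np.linalg.norm(v,axis=1,keepdims=True)
def onplane(n,uv,z,c=None):
    o,v=ray(n,uv,c); return o+v*((z-o[2])/v[:,2])[:,None]
def proj(n,P,c=None):
    K,d,R,t=c or cam(n)
    return cv2.projectPoints(np.array(P,float).reshape(-1,1,3),cv2.Rodrigues(R)[0],t,K,d)[0].reshape(-1,2)
def grab(n,f=None):
    im=robot.grab_frame(n)
    if f: cv2.imwrite(f'pics/{f}.png',im[:,:,::-1])
    return im
E
python3 - <<'E'
from h import *
for n in('top','side'):
    grab(n,n+'0'); K,d,R,t=cam(n); print(n,K[0,0],-R.T@t,R[2])
print(robot.get_state()['time'])
E
```

```text
pics
top 476.67693567678714 [0.43163211 0.02344029 1.23494622] [ 0.05700582 -0.01050579 -0.99831857]
side 444.32712297730376 [ 0.2111907  -0.62422446  0.88673423] [ 0.2632847   0.59180623 -0.76187043]
0.1
```

View pics/top0.png

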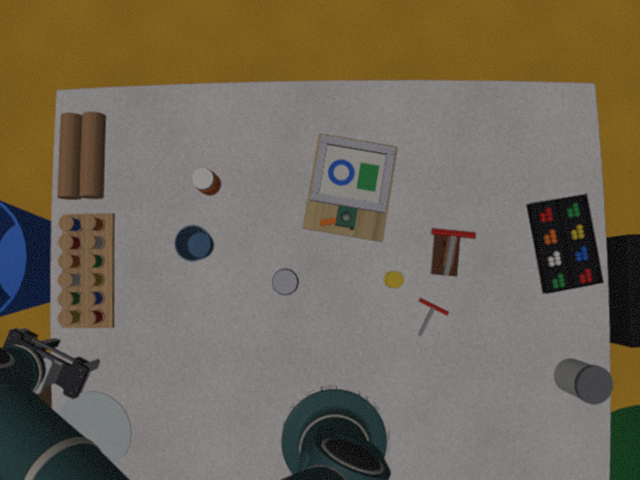

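View pics/side0.png

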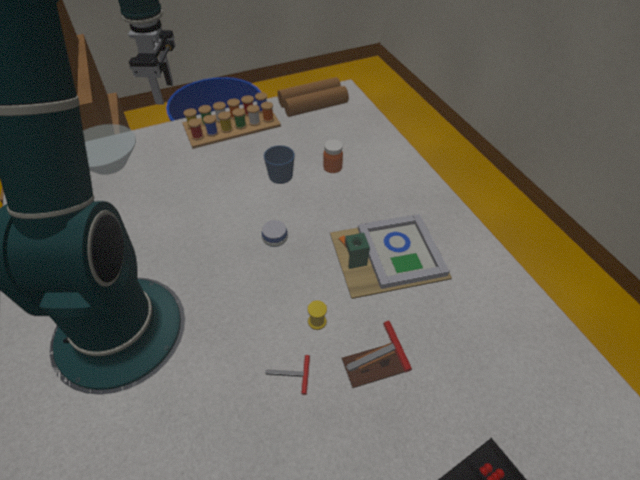

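The top view shows the large key in its cradle, with its bar at (453,233) and its shaft running to (447,275). The smaller look-alike is at (433,306). The bracket and well are at (346,216), the finger at (327,223) and the pot at (194,243). The spool is at (394,279), the tin at (285,281) and the jar at (206,181). The side view agrees. Next I get coarse positions.

```bash
cat >> h.py <<'E'
def mask(im,lo,hi,roi=None):
    h=cv2.cvtColor(im,cv2.COLOR_RGB2HSV)
    m=cv2.inRange(h,np.array(lo),np.array(hi))
    if lo[0]==0 and hi[0]<=12: m|=cv2.inRange(h,np.array([170,lo[1],lo[2]]),np.array([180,hi[1],hi[2]]))
    if roi:
        z=np.zeros_like(m); x0,y0,x1,y1=roi; z[y0:y1,x0:x1]=m[y0:y1,x0:x1]; m=z
    return m
def big(m):
    cs=cv2.findContours(m,cv2.RETR_EXTERNAL,cv2.CHAIN_APPROX_NONE)[0]
    return max(cs,key=cv2.contourArea)
E
python3 - <<'E'
from h import *
im=cv2.imread('pics/top0.png')[:,:,::-1].copy()
def info(name,c,z):
    r=cv2.minAreaRect(c); b=cv2.boxPoints(r); P=onplane('top',np.vstack([[r[0]],b]),z)
    print(name,np.round(r[0],1),'ctr',P[0].round(4),'sides',np.linalg.norm(P[1]-P[2]).round(4),np.linalg.norm(P[2]-P[3]).round(4)); return P
c=big(mask(im,(0,120,60),(10,255,255),(420,220,490,250))); P=info('bar',c,.064)
print(P[1:].round(3).tolist())
c=big(mask(im,(60,80,20),(95,255,140),(325,195,365,240))); P=info('bracket',c,.08); print(P[1:].round(3).tolist())
c=big(mask(im,(3,150,100),(18,255,255),(310,205,345,235))); P=info('finger',c,.045); print(P[1:].round(3).tolist())
c=big(mask(im,(95,60,20),(125,255,255),(165,215,225,270))); info('pot',c,.08)
c=big(mask(im,(20,150,80),(35,255,255),(375,260,415,300))); info('spool',c,.058)
for p,z in(((285,281),.036),((205,175),.085),((447,275),.03)): print(onplane('top',[p],z).round(3))
sim=cv2.imread('pics/side0.png')[:,:,::-1].copy()
c=big(mask(sim,(0,120,60),(10,255,255),(375,310,420,380))); r=cv2.minAreaRect(c); print('sidebar',r)
o1,v1=ray('side',[r[0]]);
print(onplane('side',[r[0]],.064))
c=big(mask(sim,(95,40,20),(125,255,255),(255,140,300,190)));x,y,w,h=cv2.boundingRect(c);print('pot side',x,y,w,h,onplane('side',[(x+w/2,y+h*.25)],.08))
cv2.imwrite('pics/c.png',np.hstack([cv2.resize(im[190:250,295:375][:,:,::-1],None,fx=5,fy=5,interpolation=2),cv2.resize(im[220:280,420:500][:,:,::-1],None,fx=5,fy=5,interpolation=2)]))
E
```

```text
bar [453.4 233.9] ctr [ 0.5255 -0.3054  0.064 ] sides 0.0185 0.1098
[[0.522, -0.25, 0.064], [0.54, -0.252, 0.064], [0.529, -0.361, 0.064], [0.51, -0.359, 0.064]]
bracket [345.8 217. ] ctr [ 0.5699 -0.037   0.08  ] sides 0.0492 0.043
[[0.55, -0.011, 0.08], [0.598, -0.02, 0.08], [0.59, -0.063, 0.08], [0.542, -0.054, 0.08]]
finger [327.6 221.3] ctr [0.5638 0.0069 0.045 ] sides 0.0392 0.0153
[[0.569, 0.027, 0.045], [0.574, -0.011, 0.045], [0.559, -0.014, 0.045], [0.553, 0.025, 0.045]]
pot [192.7 242.9] ctr [0.5129 0.3377 0.08  ] sides 0.087 0.085
spool [393.  279.5] ctr [ 0.4153 -0.152   0.058 ] sides 0.0448 0.0371
[[0.416 0.116 0.036]]
[[0.679 0.306 0.085]]
[[ 0.424 -0.295  0.03 ]]
sidebar ((396.302978515625, 345.7920227050781), (52.800270080566406, 7.611937522888184), 64.98310089111328)
[[ 0.52606603 -0.30583959  0.064     ]]
pot side 264 146 30 37 [[0.51262626 0.33593168 0.08      ]]
```

View pics/c.png

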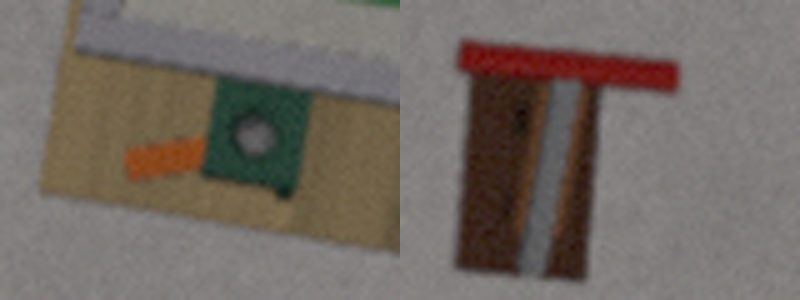

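The crops confirm the bracket with its round well at about (346,217), the finger pointing about +y, and the key's bar (110 mm, as given) with the shaft pointing toward the robot. The side view puts the bar within 1 mm of the top view. Next I refine with the wrist camera over the jig and key, after checking how the camera is mounted.

```bash
python3 - <<'E'
from h import *
s=robot.get_state(); R=np.array(s['tool_rot']); K,d,Rc,t=cam('wrist')
print(R.round(3).tolist(), 'cam in tool',(R.T@(-Rc.T@t-np.array(s['ee_pos']))).round(3),'cam axes in tool',(R.T@Rc.T).round(2).tolist(),K[0,0])
def key(yaw,pitch):  # pitch of z axis above horizontal
    cy,sy,cp,sp=np.cos(yaw),np.sin(yaw),np.cos(pitch),np.sin(pitch)
    z=np.array([cp*cy,cp*sy,sp]);x=np.array([sp*cy,sp*sy,-cp]);return np.c_[x,np.cross(z,x),z]
def slant(Rk,s):
    z=(Rk[:,0]-Rk[:,2])/2**.5;y=s*(Rk[:,0]+Rk[:,2])/2**.5;return np.c_[np.cross(y,z),y,z]
def vert(a): # tool down, closing dir yaw a
    y=np.array([np.cos(a),np.sin(a),0]);z=np.array([0,0,-1.]);return np.c_[np.cross(y,z),y,z]
b=np.array([.5258,-.3056,.064]); f=lambda q: None if q is None else np.round(q,2).tolist()
for yaw in(-6,-10):
  Rk=key(np.radians(yaw),np.radians(22))
  for s in(1,-1):
    for o in(.03,-.03): print('grasp',yaw,s,o,f(robot.ik(b+o*Rk[:,1],slant(Rk,s))),f(robot.ik(b+o*Rk[:,1]+[0,0,.1],slant(Rk,s))))
a=np.radians(8)
Rk=np.c_[[np.cos(a),np.sin(a),0],[-np.sin(a),np.cos(a),0],[0,0,1]]
for s in(1,-1):
  for o in(.03,-.03): 
    for z in(.15,.24): print('ins',s,o,z,f(robot.ik(np.array([.57,-.037,z])+o*Rk[:,1],slant(Rk,s))))
for a in(8,-170+8,-46,-100,188-109,8-180,188):print('vert',a,f(robot.ik(np.array([.57,-.037,.15]),vert(np.radians(a)))))
E
```

```text
[[-0.904, 0.427, -0.0], [0.427, 0.904, -0.001], [-0.0, -0.001, -1.0]] cam in tool [ 0.08  -0.001 -0.16 ] cam axes in tool [[-0.0, -0.96, -0.28], [1.0, -0.0, 0.0], [-0.0, -0.28, 0.96]] 345.43232658142057
grasp -6 1 0.03 [-0.08, 0.9, 0.73, 1.51, -0.4, 1.31, 0.62] [-0.11, 0.79, 0.79, 1.46, -0.34, 1.46, 0.61]
grasp -6 1 -0.03 [-0.03, 0.97, 0.82, 1.45, -0.46, 1.35, 0.74] [-0.07, 0.88, 0.92, 1.4, -0.42, 1.5, 0.75]
grasp -6 -1 0.03 [-0.24, 1.08, 1.08, 1.51, -0.68, 1.43, -2.3] [-0.24, 0.93, 1.08, 1.47, -0.54, 1.53, -2.36]
grasp -6 -1 -0.03 [-0.14, 1.11, 1.08, 1.45, -0.68, 1.43, -2.25] [-0.13, 0.96, 1.08, 1.4, -0.54, 1.54, -2.29]
grasp -10 1 0.03 [-0.07, 0.91, 0.74, 1.5, -0.43, 1.33, 0.57] [-0.1, 0.8, 0.8, 1.45, -0.37, 1.48, 0.56]
grasp -10 1 -0.03 [-0.02, 0.98, 0.83, 1.44, -0.48, 1.36, 0.69] [-0.06, 0.89, 0.93, 1.4, -0.45, 1.52, 0.71]
grasp -10 -1 0.03 [-0.22, 1.09, 1.08, 1.5, -0.7, 1.45, -2.36] [-0.22, 0.94, 1.08, 1.45, -0.57, 1.55, -2.42]
grasp -10 -1 -0.03 [-0.12, 1.11, 1.08, 1.45, -0.69, 1.45, -2.3] [-0.12, 0.96, 1.08, 1.4, -0.56, 1.56, -2.35]
ins 1 0.03 0.15 [0.98, 0.41, -1.06, 2.37, 2.46, 0.3, -2.16]
ins 1 0.03 0.24 None
ins 1 -0.03 0.15 [1.13, 0.45, -1.06, 2.33, 2.58, 0.21, -2.14]
ins 1 -0.03 0.24 None
ins -1 0.03 0.15 [0.98, 0.41, -1.06, 2.37, 2.46, 0.3, 0.98]
ins -1 0.03 0.24 None
ins -1 -0.03 0.15 [1.13, 0.45, -1.06, 2.33, 2.58, 0.21, 1.0]
ins -1 -0.03 0.24 None
vert 8 [-0.45, 0.46, 0.59, 1.84, -0.31, 0.94, 0.42]
vert -162 [-0.77, 0.66, 1.08, 1.84, -0.67, 1.06, -2.24]
vert -46 [-0.51, 0.48, 0.68, 1.84, -0.37, 0.95, -0.47]
vert -100 [-0.58, 0.51, 0.78, 1.84, -0.44, 0.97, -1.36]
vert 79 [-0.31, 0.43, 0.41, 1.83, -0.21, 0.92, 1.57]
vert -172 [-0.77, 0.66, 1.08, 1.84, -0.67, 1.06, -2.42]
vert 188 [-0.77, 0.66, 1.08, 1.84, -0.67, 1.06, -2.42]
```

```bash
cat >> h.py <<'E'
def key(yaw,pitch):
    cy,sy,cp,sp=np.cos(yaw),np.sin(yaw),np.cos(pitch),np.sin(pitch)
    z=np.array([cp*cy,cp*sy,sp]);x=np.array([sp*cy,sp*sy,-cp]);return np.c_[x,np.cross(z,x),z]
def slant(Rk,s):
    z=(Rk[:,0]-Rk[:,2])/2**.5;y=s*(Rk[:,0]+Rk[:,2])/2**.5;return np.c_[np.cross(y,z),y,z]
def vert(a):
    y=np.array([np.cos(a),np.sin(a),0]);z=np.array([0,0,-1.]);return np.c_[np.cross(y,z),y,z]
E
python3 - <<'E'
from h import *
f=lambda q: None if q is None else np.round(q,2).tolist()
for yaw in(8,98,188,-82):
  Rk=key(np.radians(yaw),np.pi/2)
  for s in(1,-1):
    for o in(.03,-.03): 
      for z in(.15,.21): print('ins',yaw,s,o,z,f(robot.ik(np.array([.57,-.037,z])+o*Rk[:,1],slant(Rk,s))))
E
```

```text
ins 8 1 0.03 0.15 [0.98, 0.41, -1.06, 2.37, 2.46, 0.3, -2.16]
ins 8 1 0.03 0.21 [-0.61, 0.09, 0.67, 2.37, 4.3, 0.19, 2.09]
ins 8 1 -0.03 0.15 [1.13, 0.45, -1.06, 2.33, 2.58, 0.21, -2.14]
ins 8 1 -0.03 0.21 None
ins 8 -1 0.03 0.15 [0.98, 0.41, -1.06, 2.37, 2.46, 0.3, 0.98]
ins 8 -1 0.03 0.21 [-0.61, 0.09, 0.67, 2.37, 4.3, 0.19, -1.05]
ins 8 -1 -0.03 0.15 [1.13, 0.45, -1.06, 2.33, 2.58, 0.21, 1.0]
ins 8 -1 -0.03 0.21 None
ins 98 1 0.03 0.15 [-0.21, 0.8, 0.86, 1.74, -1.07, 1.67, 2.76]
ins 98 1 0.03 0.21 [-0.3, 0.78, 1.01, 1.72, -1.08, 1.8, 2.72]
ins 98 1 -0.03 0.15 [-0.15, 0.83, 0.74, 1.6, -1.07, 1.65, 2.64]
ins 98 1 -0.03 0.21 [-0.24, 0.81, 0.91, 1.57, -1.11, 1.78, 2.61]
ins 98 -1 0.03 0.15 [-0.08, 0.71, 0.64, 1.74, -0.96, 1.55, -0.47]
ins 98 -1 0.03 0.21 [-0.08, 0.62, 0.65, 1.71, -0.92, 1.61, -0.55]
ins 98 -1 -0.03 0.15 [-0.07, 0.78, 0.62, 1.6, -1.01, 1.59, -0.55]
ins 98 -1 -0.03 0.21 [-0.08, 0.7, 0.63, 1.57, -0.97, 1.64, -0.63]
ins 188 1 0.03 0.15 [-0.5, 1.16, 1.08, 1.24, -0.5, 1.91, -2.44]
ins 188 1 0.03 0.21 [-0.49, 1.08, 1.08, 1.2, -0.44, 1.97, -2.45]
ins 188 1 -0.03 0.15 [-0.59, 
[... 186 characters left out ...]
0.21 [-0.19, 0.85, 0.37, 1.19, -0.06, 1.9, 0.31]
ins 188 -1 -0.03 0.15 [-0.25, 0.89, 0.33, 1.25, -0.11, 1.81, 0.22]
ins 188 -1 -0.03 0.21 [-0.25, 0.83, 0.33, 1.22, -0.09, 1.9, 0.22]
ins -82 1 0.03 0.15 [-0.84, 0.67, 0.64, 1.82, 0.5, 0.95, -2.05]
ins -82 1 0.03 0.21 [-0.86, 0.57, 0.65, 1.79, 0.51, 1.05, -1.99]
ins -82 1 -0.03 0.15 [-0.89, 0.57, 0.62, 1.97, 0.57, 0.93, -2.15]
ins -82 1 -0.03 0.21 [-0.9, 0.47, 0.64, 1.94, 0.59, 1.05, -2.09]
ins -82 -1 0.03 0.15 [-0.56, 0.59, 0.24, 1.81, 0.73, 1.08, 0.91]
ins -82 -1 0.03 0.21 [-0.54, 0.5, 0.22, 1.78, 0.73, 1.17, 0.98]
ins -82 -1 -0.03 0.15 [-0.59, 0.5, 0.24, 1.96, 0.77, 1.05, 0.83]
ins -82 -1 -0.03 0.21 [-0.57, 0.4, 0.22, 1.93, 0.75, 1.16, 0.91]
```

```bash
python3 - <<'E'
from h import *
for n,p,a in(('jig',[.57,-.037,.24],-80),('key',[.50,-.305,.22],-80)):
    robot.move_ptp(p,vert(np.radians(a))); robot.pause(.15)
    s=robot.get_state(); c=cam('wrist'); grab('wrist',n+'w'); np.savez(n+'.npz',K=c[0],d=c[1],R=c[2],t=c[3])
    print(s['time'],np.round(s['ee_pos'],4),np.round(s['qpos'],2))
E
```

```text
2.65 [ 0.57   -0.0364  0.2399] [-0.57  0.38  0.74  1.75 -0.28  1.12 -1.13]
3.925 [ 0.5009 -0.3036  0.22  ] [-0.11  0.45  0.8   1.74 -0.36  1.1  -0.59]
```

View pics/jigw.png

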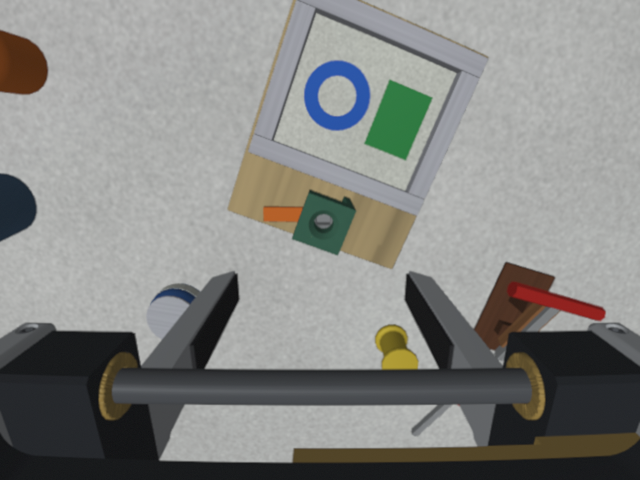

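View pics/keyw.png

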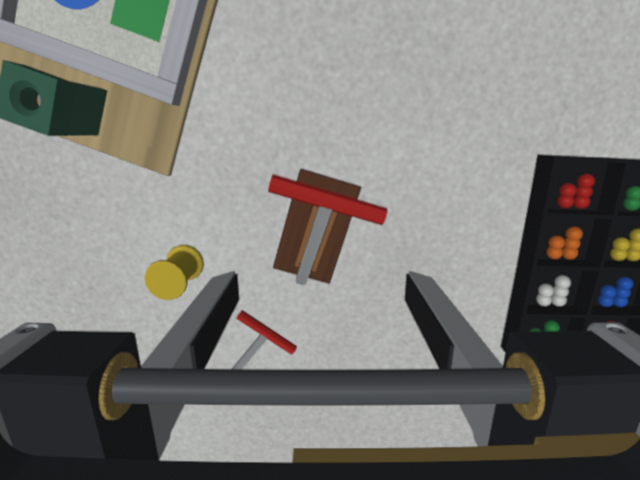

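The jig view shows the bracket's top face with the well at (324,221) and the finger at (283,213). The key view shows the bar from (271,185) to (385,215) and the shaft end at (303,279). Now I measure both.

```bash
python3 - <<'E'
from h import *
L=lambda n:(lambda z:(z['K'],z['d'],z['R'],z['t']))(np.load(n+'.npz'))
rd=lambda n:cv2.imread(f'pics/{n}.png')[:,:,::-1].copy()
im=rd('jigw');c=L('jig')
h=cv2.cvtColor(im,cv2.COLOR_RGB2HSV)
print('hsv top/wall/hole',h[205,315],h[245,330],h[203,348],h[221,324],h[232,318])
g=mask(im,(60,60,60),(95,255,255),(285,180,365,260))
k=big(g);r=cv2.minAreaRect(k);P=onplane('wrist',np.vstack([[r[0]],cv2.boxPoints(r)]),.08,c)
print('brk',r,P.round(4).tolist())
# well: not-bright-green inside bracket hull
ins=np.zeros_like(g);cv2.fillConvexPoly(ins,cv2.convexHull(k),255)
w=cv2.bitwise_and(ins,255-g);w=cv2.morphologyEx(w,cv2.MORPH_OPEN,np.ones((5,5),np.uint8))
k2=big(w);e=cv2.fitEllipse(k2);print('well',e,onplane('wrist',[e[0]],.08,c).round(4))
bh=mask(im,(0,0,90),(180,60,255),(310,205,340,240));kb=big(bh);M=cv2.moments(kb);bc=(M['m10']/M['m00'],M['m01']/M['m00']);print('grey',bc,cv2.boundingRect(kb),onplane('wrist',[bc],.052,c).round(4))
fm=mask(im,(3,150,100),(18,255,255),(250,195,310,235));ys,xs=np.nonzero(fm)
r=cv2.minAreaRect(big(fm));B=onplane('wrist',cv2.boxPoints(r),.045,c);print('finger',r,B.round(4).tolist())
l=[np.degrees(np.arctan2(*(B[i]-B[i-1])[[1,0]])) for i in range(4)];print(np.round(l,1),[np.linalg.norm(B[i]-B[i-1]).round(4) for i in range(4)])
out=cv2.resize(np.hstack([im[170:270,250:370],cv2.merge([g,w,fm])[170:270,250:370]])[:,:,::-1],None,fx=3,fy=3);cv2.imwrite('pics/m.png',out)
im=rd('keyw');c=L('key')
k=big(mask(im,(0,120,60),(10,255,255),(255,165,400,235)));r=cv2.minAreaRect(k);b=cv2.boxPoints(r)
P=onplane('wrist',np.vstack([[r[0]],b]),.064,c);print('bar',r,P.round(4).tolist())
print('shaft end',onplane('wrist',[(303,279)],.03,c))
E
```

```text
hsv top/wall/hole [ 77 102  90] [ 77 102  90] [76 90 48] [102  11 116] [76 99 67]
brk ((323.6365661621094, 223.62925720214844), (49.6334114074707, 48.74445724487305), 20.2248592376709) [[0.5722, -0.0392, 0.08], [0.553, -0.0116, 0.08], [0.5994, -0.0203, 0.08], [0.5911, -0.0662, 0.08], [0.5436, -0.0591, 0.08]]
well ((322.41522216796875, 221.9402313232422), (15.876846313476562, 19.524892807006836), 56.12718963623047) [[ 0.5737 -0.0378  0.08  ]]
grey (323.76726726726724, 218.43543543543544) (315, 214, 18, 10) [[ 0.5709 -0.0398  0.052 ]]
finger ((282.0, 214.0), (14.0, 38.0), 90.0) [[0.5704, 0.0245, 0.045], [0.5773, -0.0146, 0.045], [0.5625, -0.0169, 0.045], [0.5555, 0.0226, 0.045]]
[   7.4  -80.  -170.9  100. ] [np.float64(0.015), np.float64(0.0397), np.float64(0.015), np.float64(0.0401)]
bar ((327.5, 202.0), (64.0, 117.0), 90.0) [[0.525, -0.306, 0.064], [0.5445, -0.2488, 0.064], [0.5631, -0.3528, 0.064], [0.5045, -0.3663, 0.064], [0.485, -0.2569, 0.064]]
shaft end [[ 0.43072917 -0.29666204  0.03      ]]
```

View pics/m.png

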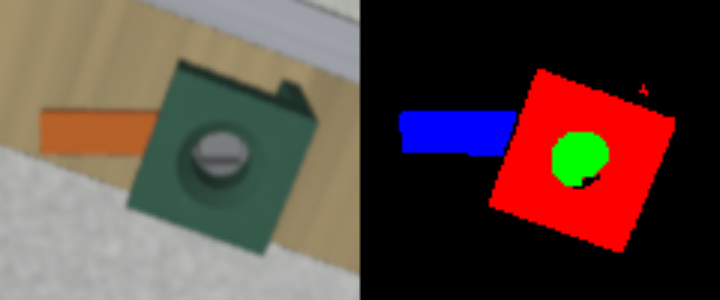

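```bash
python3 - <<'E'
from h import *
z=np.load('key.npz');c=(z['K'],z['d'],z['R'],z['t']);im=cv2.imread('pics/keyw.png')[:,:,::-1].copy()
h=cv2.cvtColor(im,cv2.COLOR_RGB2HSV);print(h[200,330],h[205,310])
for s in(180,200,220):
    k=big(mask(im,(0,s,110),(6,255,255),(255,165,400,235)));r=cv2.minAreaRect(k);b=cv2.boxPoints(r)
    P=onplane('wrist',np.vstack([[r[0]],b]),.064,c)
    d=[P[i+1]-P[i] for i in(1,2,3)];print(s,np.round(r[0],1),P[0].round(4),[(np.linalg.norm(v).round(4),np.degrees(np.arctan2(v[1],v[0])).round(1)) for v in d])
# shaft in wrist: grey pixels
m=mask(im,(0,0,90),(180,50,255),(285,205,345,290))
k=big(m);r=cv2.minAreaRect(k);print('shaft',r)
zz=cv2.imread('pics/top0.png')[:,:,::-1].copy();k=big(mask(zz,(0,120,60),(10,255,255),(420,220,490,250)))
vx,vy,x0,y0=cv2.fitLine(k,cv2.DIST_L2,0,.01,.01).ravel();A=onplane('top',[(x0-20*vx,y0-20*vy),(x0+20*vx,y0+20*vy)],.064);v=A[0]-A[1];print('top bar yaw',np.degrees(np.arctan2(v[1],v[0])))
E
```

```text
[  1 195 150] [  8 140  80]
180 [327.1 200.3] [ 0.5265 -0.3054  0.064 ] [(np.float64(0.0138), np.float64(-8.5)), (np.float64(0.1092), np.float64(-96.4)), (np.float64(0.0142), np.float64(176.6))]
200 [272.5 189.6] [ 0.5274 -0.2543  0.064 ] [(np.float64(0.0021), np.float64(-10.4)), (np.float64(0.0052), np.float64(-98.6)), (np.float64(0.0021), np.float64(169.9))]Traceback (most recent call last):
  File "<stdin>", line 5, in <module>
  File "h.py", line 28, in big
    return max(cs,key=cv2.contourArea)
ValueError: max() iterable argument is empty
```

The measurements agree: bar centre (0.526, −0.3055) in all three cameras, key yaw about −6.2°, length 109 mm. Now I grasp and lift.

```bash
python3 - <<'E'
from h import *
Rk=key(np.radians(-6.2),np.radians(22));R=slant(Rk,-1)
g=np.array([.526,-.3055,.064])+.03*Rk[:,1]
robot.move_ptp(g-.08*R[:,2],R); robot.gripper_to(.05)
print(robot.move_linear(g,.12,threshold=15))
robot.gripper_to(.0)
s=robot.get_state();print(s['time'],s['opening'],s['grasp_force'],np.round(s['ee_pos']-g,4),np.round(s['force'],1))
robot.move_linear(g+[0,0,.16],.15);robot.pause(.1)
s=robot.get_state();print(s['time'],s['opening'],np.round(s['force'],2),np.round(s['qpos'],2))
c=cam('wrist');grab('wrist','lift_w');grab('side','lift_s')
E
```

```text
False
7.8583 0.01567957831752691 29.97505848761648 [-0.      0.0001 -0.    ] [ 0.3  0.8 -0.8]
9.175 0.015763947927786962 [-0.05  0.14 -0.86] [-0.26  0.91  1.17  1.42 -0.54  1.64 -2.34]
```

```bash
python3 - <<'E'
from h import *
B=np.array([.572,-.039]);Rk=key(np.radians(99.5),np.pi/2);R=slant(Rk,-1)
p=np.r_[B,.225]+.03*Rk[:,1]
robot.move_ptp(p+[0,0,.03],R);robot.move_linear(p,.1);robot.pause(.2)
s=robot.get_state();print(s['time'],s['opening'],np.round(s['qpos'],2),np.round(np.array(s['ee_pos'])-p,4))
t=grab('top');w=grab('wrist');d=grab('side')
cv2.imwrite('pics/up_w.png',w[:,:,::-1]);cv2.imwrite('pics/up_t.png',t[:,:,::-1]);cv2.imwrite('pics/up_s.png',d[:,:,::-1])
out=np.hstack([cv2.resize(t[170:250,300:400],(400,320)),cv2.resize(d[160:280,290:440],(400,320))])
cv2.imwrite('pics/up.png',np.vstack([out,cv2.resize(w,(373,280)) if 0 else np.pad(cv2.resize(w,(373,280)),((0,0),(0,427),(0,0)))])[:,:,::-1])
print(proj('side',[[*B,.08],[*B,.113],[*B,.225]]).round(1))
E
```

```text
11.5 0.015566666560134085 [-0.03  0.6   0.58  1.68 -0.87  1.62 -0.59] [ 0.0002 -0.0001  0.0004]
[[357.4 241.4]
 [358.4 232.2]
 [362.2 197.4]]
```

View pics/up.png

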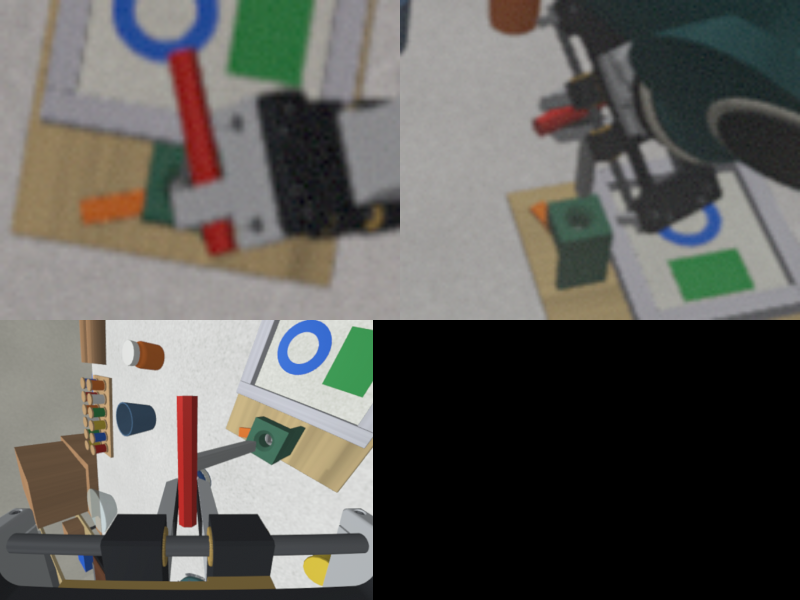

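The key is upright. In the side view its tip lies at about (358.6,233), against a predicted (358.4,232.2). I cross-check the tip and well in the wrist view before lowering.

```bash
python3 - <<'E'
from h import *
c=cam('wrist');B=np.array([.572,-.039])
print(proj('wrist',[[*B,.113],[*B,.117],[*B,.15],[*B,.08],[*B,.052]],c).round(1))
w=cv2.imread('pics/up_w.png');cv2.imwrite('pics/upw2.png',cv2.resize(w[150:280,320:530],None,fx=3.8,fy=3.8,interpolation=2))
E
```

```text
[[431.4 211.9]
 [428.6 212.7]
 [403.2 220.3]
 [452.  205.8]
 [466.8 201.4]]
```

View pics/upw2.png

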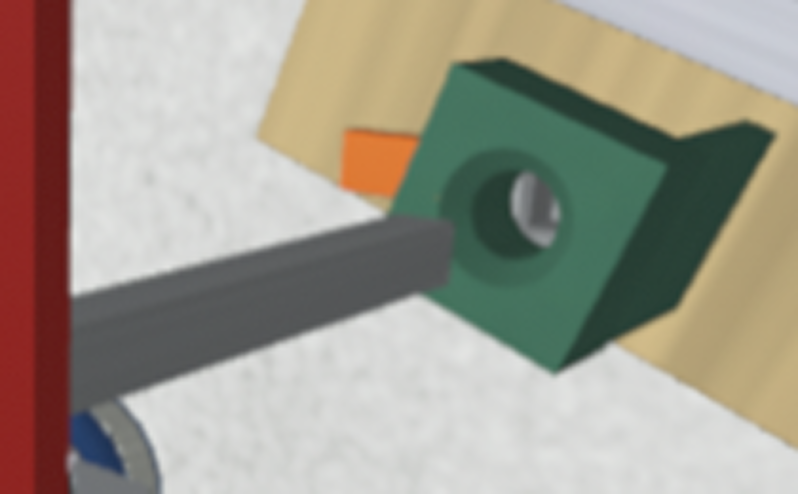

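The wrist crop shows the tip at about (434,215) px and the well rim centred at (453.4,207.4). The shaft's midline passes about 1.7 px from the well centre, so the key sits about 1 mm too far toward −x. I shift it by 1 mm and insert under force guard.

```bash
python3 - <<'E'
from h import *
B=np.array([.573,-.039]);Rk=key(np.radians(99.5),np.pi/2)
off=np.r_[B,0]+.03*Rk[:,1]
def st(n):
    s=robot.get_state();print(n,round(s['time'],2),'bar z',np.round(s['ee_pos'][2],4),'F',np.round(s['force'],1),'M',np.round(s['moment'],2),np.round(s['ee_pos']-off,4))
st('a');robot.move_linear(off+[0,0,.225],.1)
h=robot.move_linear(off+[0,0,.165],.06,threshold=12);st(h)
if not h:
    h=robot.move_linear(off+[0,0,.15],.03,threshold=12);st(h)
E
```

```text
a 11.65 bar z 0.2253 F [ 0.3 -0.  -0.6] M [-0.93  0.06  0.07] [-9.000e-04 -1.000e-04  2.253e-01]
False 13.05 bar z 0.1653 F [-0.9  0.6 -2. ] M [-0.95  0.1   0.04] [ 2.000e-04 -1.000e-04  1.653e-01]
True 13.58 bar z 0.1498 F [-1.9 -0.5  7. ] M [0.3  0.53 0.33] [-0.0005  0.0004  0.1498]
```

Contact came at bar height 0.1498, so the key is home. Now I release, regrip vertically at the bar's middle, and turn.

```bash
python3 - <<'E'
from h import *
B=np.array([.573,-.039]);Rk=key(np.radians(99.5),np.pi/2);R=slant(Rk,-1)
robot.gripper_to(.05)
p=np.array(robot.get_state()['ee_pos'])
robot.move_linear(p-.13*R[:,2],.2)
robot.move_ptp(np.r_[B,.25],vert(np.radians(99.5)));robot.pause(.1)
s=robot.get_state();print(round(s['time'],2),np.round(s['qpos'],2),np.round(s['ee_pos'],4))
c=cam('wrist');w=grab('wrist');t=grab('top');d=grab('side')
cv2.imwrite('pics/v_w.png',w[:,:,::-1])
k=big(mask(w,(0,150,60),(6,255,255)));r=cv2.minAreaRect(k);b=cv2.boxPoints(r);P=onplane('wrist',np.vstack([[r[0]],b]),.158,c)
print(r,P.round(4).tolist())
out=np.hstack([w[100:400,120:520],cv2.resize(d[160:280,290:440],(375,300))]);cv2.imwrite('pics/v.png',out[:,:,::-1])
E
```

```text
17.1 [ 0.81  0.51 -1.08  1.69  0.48  1.23  1.36] [ 0.5729 -0.0393  0.2495]
((322.9837951660156, 240.46990966796875), (137.3030242919922, 20.806577682495117), 88.24659729003906) [[0.5671, -0.0402, 0.158], [0.518, -0.0575, 0.158], [0.5151, -0.0428, 0.158], [0.6222, -0.0208, 0.158], [0.6255, -0.0373, 0.158]]
```

View pics/v.png

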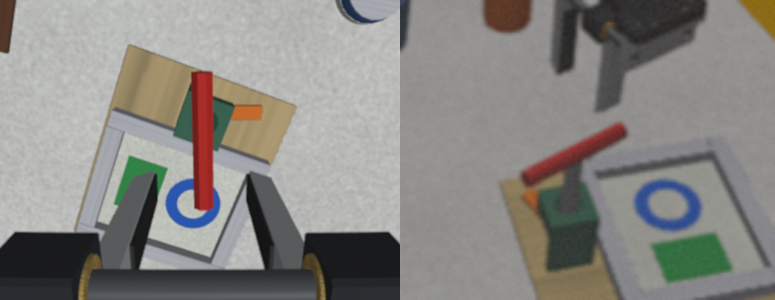

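The view shows the key standing in the bolt: bar across the bracket, finger still unturned at (247,112) in the crop, nothing else disturbed. Next I grip vertically, seat the key, and turn while watching the moment.

```bash
python3 - <<'E'
from h import *
B=np.array([.573,-.039]);p=np.r_[B,.150]
def st(n):
    s=robot.get_state();print(n,round(s['time'],2),'z',np.round(s['ee_pos'][2],4),'F',np.round(s['force'],1),'M',np.round(s['moment'],2),'op',round(s['opening'],4),'q7',np.round(s['qpos'],2)[[2,6]]);return s
print(robot.move_linear(p,.12,threshold=12));st('down')
robot.gripper_to(0);st('grip')
print(robot.move_linear(p-[0,0,.002],.03,threshold=10));s=st('seat')
p=np.r_[B,min(s['ee_pos'][2]+.0005,.151)]
robot.move_linear(p,.05); m0=st('relax')['moment'][2]
a=99.5
while a>15:
    a-=14;robot.move_linear(p,.15,frame=vert(np.radians(a)))
    s=st(round(a,1))
    if abs(s['moment'][2]-m0)>.6: break
E
```

```text
False
down 18.23 z 0.1507 F [ 0.3 -0.7  0.1] M [ 0.02  0.02 -0.02] op 0.0499 q7 [-1.    1.28]
grip 18.87 z 0.1501 F [-0.   0.4  0.8] M [ 0.03 -0.01  0.01] op 0.0156 q7 [-1.    1.27]
False
seat 19.12 z 0.1496 F [-0.3  0.4 20.3] M [0.11 0.15 0.  ] op 0.0153 q7 [-1.    1.27]
relax 19.37 z 0.1499 F [ 0.2 -0.2  2.8] M [ 0.23 -0.    0.  ] op 0.0154 q7 [-1.    1.28]
85.5 19.76 z 0.15 F [0.9 0.9 1.3] M [ 0.36 -0.09  0.02] op 0.0154 q7 [-0.94  1.07]
71.5 20.15 z 0.15 F [ 0.1  0.7 -0.5] M [ 0.14 -0.03  0.09] op 0.0153 q7 [-0.89  0.85]
57.5 20.54 z 0.15 F [-1.4  1.3 -0.4] M [-0.11  0.04  0.06] op 0.0156 q7 [-0.84  0.64]
43.5 20.93 z 0.15 F [-0.9 -0.3 -0.9] M [-0.23  0.31  0.11] op 0.0156 q7 [-0.78  0.42]
29.5 21.32 z 0.15 F [-1.  -1.1  0.3] M [-0.37  0.54 -0.  ] op 0.0155 q7 [-0.73  0.21]
15.5 21.72 z 0.15 F [-3.  -1.2 -0.4] M [-0.4   0.8   0.03] op 0.0156 q7 [-0.67 -0.01]
1.5 22.11 z 0.15 F [-2.8 -1.8  0.6] M [-0.32  1.08  0.07] op 0.0156 q7 [-0.62 -0.23]
```

```bash
python3 - <<'E'
from h import *
B=np.array([.573,-.039]);p=np.r_[B,.150]
a=1.5
while a>-32:
    a-=3.5;robot.move_linear(p,.15,frame=vert(np.radians(a)));robot.pause(.05)
    s=robot.get_state();R=np.array(s['tool_rot']);m=s['moment']
    print(round(a,1),round(s['time'],2),'act',np.degrees(np.arctan2(R[1,1],R[0,1])).round(1),'F',np.round(s['force'],1),'M',np.round(m,2))
    if m[2]>.5 or np.hypot(*s['force'][:2])>25: break
c=cam('wrist');w=grab('wrist');t=grab('top');d=grab('side')
np.savez('turn.npz',K=c[0],d=c[1],R=c[2],t=c[3]);[cv2.imwrite(f'pics/turn_{n}.png',i[:,:,::-1]) for n,i in(('w',w),('t',t),('s',d))]
for n,i in(('top',t),('side',d),('wrist',w)):
    m=mask(i,(5,170,110),(18,255,255));cs=[k for k in cv2.findContours(m,0,2)[0] if cv2.contourArea(k)>10]
    for k in cs:
        r=cv2.minAreaRect(k);P=onplane(n,[r[0]],.045,c if n=='wrist' else None)[0]
        if np.hypot(*(P[:2]-B))<.12:
            b=onplane(n,cv2.boxPoints(r),.045,c if n=='wrist' else None);e=[b[j]-b[j-1] for j in range(4)];v=max(e,key=np.linalg.norm)
            print(n,np.round(r[0],1),P.round(4),np.degrees(np.arctan2(v[1],v[0])).round(1),[np.linalg.norm(x).round(3) for x in e[:2]])
out=np.hstack([w[100:400,120:520],cv2.resize(t[180:240,310:385],(375,300))]);cv2.imwrite('pics/turn.png',out[:,:,::-1])
E
```

```text
-2.0 22.41 act -1.7 F [-3.7 -0.7  1.1] M [-0.22  1.21  0.08]
-5.5 22.71 act -5.3 F [-3.5 -0.8  2.3] M [-0.24  1.27  0.06]
-9.0 23.01 act -8.8 F [-4.5 -1.3  1.4] M [-0.15  1.21  0.1 ]
-12.5 23.31 act -12.3 F [-4.  -1.1  1.8] M [-0.18  1.34  0.05]
-16.0 23.61 act -15.8 F [-4.5 -0.6  1.3] M [-0.12  1.18  0.09]
-19.5 23.91 act -19.3 F [-3.7 -0.   1.1] M [-0.17  1.22  0.13]
-23.0 24.21 act -22.8 F [-3.4  0.1  1.3] M [-0.08  1.25  0.09]
-26.5 24.51 act -26.3 F [-3.6  0.8  2.2] M [-0.08  1.29  0.12]
-30.0 24.81 act -29.8 F [-2.3 -0.5  0.9] M [-0.04  1.02  0.18]
-33.5 25.11 act -33.3 F [-2.3  0.6 -0.1] M [-0.02  0.93  0.33]
side [374.8 249.9] [ 0.6141 -0.055   0.045 ] -9.3 [np.float64(0.011), np.float64(0.026)]
wrist [367.9 218.5] [ 0.6142 -0.0439  0.045 ] 169.4 [np.float64(0.015), np.float64(0.039)]
```

View pics/turn.png

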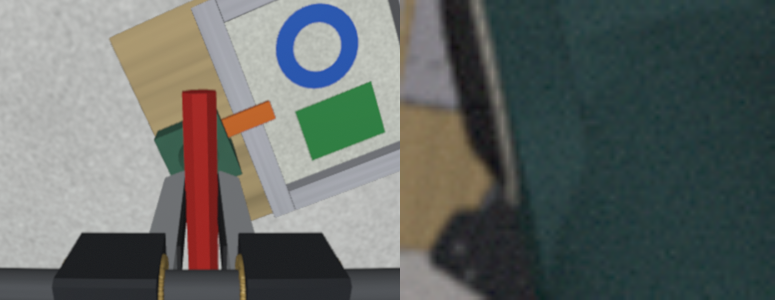

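The wrist view shows the orange finger lying across the rim at yaw −10.6°, parallel to the jig's x axis (−10.6°). The moment is now rising above the turning friction, which indicates the stop. I push slightly more to confirm, then unload and lift the key straight out.

```bash
python3 - <<'E'
from h import *
B=np.array([.573,-.039]);p=np.r_[B,.150]
def step(a):
    robot.move_linear(p,.15,frame=vert(np.radians(a)));robot.pause(.05);s=robot.get_state()
    print(round(a,1),round(s['time'],2),'F',np.round(s['force'],1),'M',np.round(s['moment'],2));return s['moment'][2]
a=-33.5
while a>-44:
    a-=3.5
    if step(a)>.5: break
while a<-20:
    a+=3
    if step(a)<.04: break
print(robot.move_linear(p+[0,0,.15],.15,threshold=20))
s=robot.get_state();print(s['time'],np.round(s['ee_pos'],4),np.round(s['force'],1),s['opening'],np.round(s['qpos'],2))
w=grab('wrist');c=cam('wrist');cv2.imwrite('pics/out_w.png',w[:,:,::-1])
k=[k for k in cv2.findContours(mask(w,(5,170,110),(18,255,255)),0,2)[0] if cv2.contourArea(k)>60]
for q in k:
    r=cv2.minAreaRect(q);b=onplane('wrist',cv2.boxPoints(r),.045,c);e=[b[j]-b[j-1] for j in range(4)];v=max(e,key=np.linalg.norm);print(np.round(r[0]),b.mean(0).round(4),np.degrees(np.arctan2(v[1],v[0])).round(1),np.linalg.norm(v).round(3))
E
```

```text
-37.0 25.56 F [-2.2  0.4 -0.5] M [0.03 0.82 0.32]
-40.5 25.86 F [-1.8 -0.2 -0.7] M [0.04 0.73 0.38]
-44.0 26.16 F [-3.7 -0.6  0.3] M [-0.01  0.82  0.29]
-41.0 26.46 F [-1.9  0.3  1.5] M [0.01 0.92 0.1 ]
-38.0 26.76 F [-3.3 -0.4  1.2] M [-0.07  1.01  0.11]
-35.0 27.06 F [-2.4  0.   0.9] M [0.02 0.85 0.2 ]
-32.0 27.36 F [-2.7 -0.4  1.1] M [0.01 0.87 0.16]
-29.0 27.66 F [-2.1  0.2  2. ] M [0.03 0.83 0.05]
-26.0 27.96 F [-2.6 -0.   2. ] M [-0.05  0.88 -0.  ]
False
29.1083 [ 0.5727 -0.039   0.2992] [ 0.6 -0.4 -2. ] 0.015599385013557995 [ 0.46  0.31 -0.55  1.64  0.17  1.25 -0.58]
[354. 195.] [ 0.6136 -0.045   0.045 ] 167.8 0.04
```

```bash
python3 - <<'E'
from h import *
def ang(n,q,z,c):
    b=onplane(n,cv2.boxPoints(cv2.minAreaRect(q)),z,c);e=[b[j]-b[j-1] for j in range(4)]
    return b.mean(0).round(4).tolist(),[(np.linalg.norm(v).round(3),(np.degrees(np.arctan2(v[1],v[0]))).round(1)) for v in e]
def two(im,c,tag):
    gs=[k for k in cv2.findContours(mask(im,(60,60,60),(95,255,255)),0,1)[0] if cv2.contourArea(k)>150]
    for k in gs: print(tag,'green',ang('wrist',k,.03,c))
    bl=[k for k in cv2.findContours(mask(im,(8,60,90),(30,170,255)),0,1)[0] if cv2.contourArea(k)>1500]
    for k in bl: print(tag,'wood',ang('wrist',k,.008,c))
    sh=[k for k in cv2.findContours(mask(im,(50,150,60),(75,255,255)),0,1)[0] if cv2.contourArea(k)>150]
    for k in sh: print(tag,'card',ang('wrist',k,.02,c))
    fi=[k for k in cv2.findContours(mask(im,(5,170,110),(18,255,255)),0,1)[0] if cv2.contourArea(k)>150]
    for k in fi: print(tag,'finger',ang('wrist',k,.045,c))
L=lambda n:(lambda z:(z['K'],z['d'],z['R'],z['t']))(np.load(n+'.npz'))
rd=lambda n:cv2.imread(f'pics/{n}.png')[:,:,::-1].copy()
two(rd('jigw'),L('jig'),'jig');two(rd('turn_w'),L('turn'),'turn');two(rd('out_w'),cam('wrist'),'out')
E
```

```text
jig green ([0.5597, -0.0418, 0.03], [(np.float64(0.056), np.float64(78.9)), (np.float64(0.055), np.float64(-10.6)), (np.float64(0.054), np.float64(-100.3)), (np.float64(0.055), np.float64(171.5))])
jig green ([0.6803, -0.0973, 0.03], [(np.float64(0.049), np.float64(79.3)), (np.float64(0.066), np.float64(-10.8)), (np.float64(0.047), np.float64(-99.6)), (np.float64(0.067), np.float64(170.9))])
jig wood ([0.6489, -0.0496, 0.008], [(np.float64(0.217), np.float64(81.4)), (np.float64(0.236), np.float64(-11.0)), (np.float64(0.187), np.float64(-95.7)), (np.float64(0.246), np.float64(176.2))])
jig card ([0.6813, -0.0992, 0.02], [(np.float64(0.047), np.float64(79.3)), (np.float64(0.065), np.float64(-10.8)), (np.float64(0.045), np.float64(-99.6)), (np.float64(0.066), np.float64(170.9))])
jig finger ([0.567, 0.0035, 0.045], [(np.float64(0.014), np.float64(7.5)), (np.float64(0.039), np.float64(-80.0)), (np.float64(0.014), np.float64(-170.9)), (np.float64(0.039), np.float64(100.0))])
turn green ([0.5438, -0.0339, 0.03], [(np.float64(0.045), np.float64(57.1)), (np.float64(0.022), np.float64(-30.6))
[... 1754 characters left out ...]
0.627), np.float64(-24.5)), (np.float64(0.048), np.float64(-107.4)), (np.float64(0.644), np.float64(155.5))])
out wood ([0.6367, 0.0282, 0.008], [(np.float64(0.141), np.float64(108.6)), (np.float64(0.283), np.float64(18.3)), (np.float64(0.126), np.float64(-64.8)), (np.float64(0.298), np.float64(-158.7))])
out card ([0.6804, -0.0981, 0.02], [(np.float64(0.045), np.float64(81.5)), (np.float64(0.066), np.float64(-10.7)), (np.float64(0.045), np.float64(-96.2)), (np.float64(0.067), np.float64(169.6))])
out finger ([0.6136, -0.045, 0.045], [(np.float64(0.015), np.float64(78.1)), (np.float64(0.039), np.float64(-12.3)), (np.float64(0.015), np.float64(-100.5)), (np.float64(0.04), np.float64(167.8))])
```

The finger's yaw (−11° to −12°, measurement noise) matches the jig's (−10.7°). It did not move over the last 30° of key rotation, so the bolt is at its stop. The key came out cleanly. Next is the pot, placing the key already leaning toward the rim.

```bash
cat > pot.py <<'E'
from h import *
P=np.array([.513,.337]);th=np.radians(18);q0=np.array(robot.get_state()['qpos'])
def pose(a,sg):
    R0=vert(a);u=sg*R0[:,0];kz=np.cos(th)*np.array([0,0,1])+np.sin(th)*u
    R=np.c_[np.cross(R0[:,1],-kz),R0[:,1],-kz]
    return np.r_[P+.005*u[:2],.009]+.112*kz,R,u
best=None
for a in np.radians(np.arange(-90,90,15)):
    for sg in(1,-1):
        p,R,u=pose(a,sg);q=robot.ik(p,R);q2=robot.ik(p+[0,0,.11],R)
        if q is None or q2 is None: continue
        d=np.abs(np.array(q2)-q0).max()+np.abs(np.array(q)-np.array(q2)).max()
        if best is None or d<best[0]: best=(d,a,sg,q,q2)
print(best[0],np.degrees(best[1]),best[2],np.round(best[3],2),np.round(best[4],2))
p,R,u=pose(best[1],best[2])
robot.move_ptp(p+[0,0,.13],R);robot.pause(.1)
w=grab('side','pot_s');s=robot.get_state();print(s['time'],np.round(s['ee_pos']-p,4),s['opening'],u.round(2))
b=big(mask(w,(0,120,60),(10,255,255),(150,20,420,260)));print('bar side',np.round(cv2.minAreaRect(b)[0],1),cv2.contourArea(b),'pred',proj('side',[p+[0,0,.13],p+[0,0,.13]+R[:,2]*.112]).round(1).tolist())
np.savez('pot.npz',p=p,R=R)
E
python3 pot.py
```

```text
0.4799124605143965 14.999999999999998 -1 [ 0.17  0.62 -0.77  1.8   0.16  0.8  -0.33] [ 0.22  0.48 -0.83  1.71  0.06  1.   -0.31]
30.6083 [ 0.0007 -0.001   0.1301] 0.01574713511732472 [ 0.26 -0.97 -0.  ]
bar side [332.5 161.5] 228.5 pred [[283.9, 110.8], [278.7, 138.8]]
```

```bash
python3 - <<'E'
from h import *
d=np.load('pot.npz');p,R=d['p'],d['R']
w=cv2.imread('pics/pot_s.png')[:,:,::-1].copy()
for k in cv2.findContours(mask(w,(0,130,60),(6,255,255),(230,60,320,160)),0,1)[0]:
    if cv2.contourArea(k)>5: r=cv2.minAreaRect(k);print('red',np.round(r[0],1),np.round(cv2.boxPoints(r)).tolist())
print('pred bar ends',proj('side',[p+[0,0,.13]+s*.055*R[:,0] for s in(1,-1)]).round(1).tolist())
h=robot.move_linear(p,.12,threshold=10);s=robot.get_state()
print(h,round(s['time'],2),np.round(s['ee_pos']-p,4),np.round(s['force'],1),s['opening'])
E
```

```text
red [290.3 117.1] [[281.0, 111.0], [286.0, 107.0], [299.0, 123.0], [294.0, 127.0]]
red [248.2 108. ] [[244.0, 104.0], [251.0, 103.0], [252.0, 112.0], [245.0, 113.0]]
pred bar ends [[271.6, 95.8], [296.6, 126.2]]
False 31.84 [0.0003 0.0002 0.0007] [ 0.3 -0.6 -2. ] 0.015737424230684628
```

The bar sits where predicted, and the key went down without contact. I release, back off and check.

```bash
python3 - <<'E'
from h import *
d=np.load('pot.npz');p,R=d['p'],d['R']
robot.gripper_to(.05);robot.pause(.3)
print(robot.move_linear(p-.15*R[:,2],.15,threshold=15));robot.move_ptp([.42,.30,.35],vert(np.radians(15)));robot.pause(.4)
s=robot.get_state();print(s['time'],np.round(s['force'],1),s['opening'])
for n in('side','top','wrist'):
    c=cam(n);w=grab(n,'fin_'+n)
    for k in cv2.findContours(mask(w,(0,150,60),(6,255,255)),0,1)[0]:
        if cv2.contourArea(k)>15:
            r=cv2.minAreaRect(k);b=cv2.boxPoints(r);P=onplane(n,np.vstack([[r[0]],b]),.11,c)
            if np.hypot(*(P[0][:2]-[.513,.337]))<.2: print(n,np.round(r[0],1),np.round(r[1],1),P[:,:2].round(3).tolist())
t=cv2.imread('pics/fin_top.png')[:,:,::-1].copy()
k=[k for k in cv2.findContours(mask(t,(5,150,100),(18,255,255),(300,190,365,235)),0,1)[0]]
for q in k: print('finger top',np.round(cv2.minAreaRect(q)[0],1),cv2.contourArea(q))
t0=cv2.imread('pics/top0.png')[:,:,::-1].copy()
for n,roi in(('tin',(262,260,308,303)),('jar',(185,160,225,200)),('spool',(375,260,415,300)),('small key',(410,290,455,340))):
    x0,y0,x1,y1=roi;print(n,np.abs(t[y0:y1,x0:x1].astype(int)-t0[y0:y1,x0:x1]).mean().round(1))
E
```

```text
False
35.0667 [-0.3  0.8 -0.5] 0.049784188388262714
side [283.7 150.8] [20.   3.6] [[0.52, 0.313], [0.513, 0.351], [0.524, 0.356], [0.526, 0.276], [0.516, 0.271]]
top [206.5 237.8] [ 6.2 42.1] [[0.522, 0.296], [0.522, 0.348], [0.537, 0.248], [0.522, 0.245], [0.508, 0.345]]
wrist [402.9 225.7] [13.9 61.7] [[0.519, 0.304], [0.513, 0.266], [0.509, 0.341], [0.526, 0.34], [0.53, 0.266]]
finger top [348.2 200. ] 49.0
tin 14.6
jar 14.5
spool 15.0
small key 14.8
```

The key leans in the pot, its bar at about (0.522, 0.298, 0.11) as planned in all three views. The finger is across the rim. The bystander regions differ from the first picture only by uniform image noise, and the gripper is clear.

```bash
python3 -c "
from rig import robot
print(robot.sign_off(),robot.get_state()['time'])"
```

```text
the job is handed in; nothing more can be done
the job is handed in; nothing more can be done
```

The job is handed in at about 35 s robot time: the bolt was turned with the key to its stop, the finger measures straight across the rim (within about 1.5°), the key stands tip down in the blue pot, and the spool, tin and jar were left alone.

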